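# Open the optics lockbox by its code dials

## Task

Open the grey lockbox that holds the spare microscope optics: read from the robot's side, with the lid at the top, turn its three dials to the code ten o'clock (left), one o'clock (middle) and eleven o'clock (right). Then draw the bolt knob fully back towards the dials, so that it frees the lid, and swing the lid up by its handle until it stands wide open by itself, at least 60 degrees. Leave the dials on the code, and do not knock the dropper bottle and the small carton that stand beside the box.

Things in the scene. Friction and masses are not known exactly. Their poses are not given: they have to be found in the camera images.
- lockbox: grey steel lockbox fixed to the desk, 218 (x) x 230 (y) x 86 mm high. Origin: on the desk under the middle of the box. Its x axis points from the dials (front, robot's side) to the lid (rear); y to the left, z up. The front half (x from -108 to +14 mm) is a lock deck with an aluminium top, 86 mm above the desk; the rear half is a compartment under the lid.
- dial_left (a joint): left code dial, rad: clock angle of its pointer, clockwise seen from above; 0 = twelve o'clock (the long thick mark, on the lid side); one hour mark = pi/6 = 0.524. Code for this dial: ten o'clock = -1.047. Range -3.1 to 3.1, light friction (0.08 Nm), stays where it is left.
- dial_mid (a joint): middle code dial, same kind and same values. Code for this dial: one o'clock = +0.524.
- dial_right (a joint): right code dial, same kind and same values. Code for this dial: eleven o'clock = -0.524.
- dial_left_grip (a point): grip point of the left dial: on its upright axis, 27 mm above the deck (113 mm above the desk). Black knob: a bar grip 40 mm long, 12 mm thick, 7 to 38 mm above the deck, on a round skirt 44 mm across, 7 mm high; a white line on the bar's top and end marks the pointer end. Pinch the bar across its 12 mm. The point's x axis is the pointer direction, z up.
- dial_mid_grip (a point): grip point of the middle dial, on its axis, 27 mm above the deck; same knob. The dials lie in a row 68 mm in front of the box's origin, 75 mm apart, so open the fingers only part of the way when taking one.
- dial_right_grip (a point): grip point of the right dial, on its axis, 27 mm above the deck; same knob.
- bolt (a joint): travel of the bolt, m: 0 = home, its steel plate reaches 12 mm over the lid's edge and holds it shut; 0.018 = fully drawn towards the dials (along the box's -x). The lid is free from about 0.014. Friction 4 N. Below each dial is a hidden disc with a gate: the bolt passes only while all dials are within about 10 degrees of the code, else it stops after 2 mm.
- bolt_knob (a point): grip point of the bolt's round steel knob, on the knob's upright axis, 34 mm above the deck (120 mm above the desk). The knob is 18 to 20 mm across, its top 45 mm above the deck, 62 mm behind the middle dial's axis at rest. It stands on the bolt's flat plate (7.5 mm high) beside a guide strap (12.5 mm high, 52 mm wide), so keep fingertips 14 mm or more above the deck here.
- lid (a joint): opening angle of the lid, rad: 0 = shut, 1.57 = upright, stop at 1.75. The hinge is at the rear edge; its friction (0.16 Nm) holds the lid at any angle.
- lid_handle (a point): middle of the lid's handle: a round steel bar 10 mm thick, 84 mm long, parallel to the hinge, its axis 38 mm above the lid's top (124 mm above the desk when shut), 68 mm in front of the hinge axis, on two legs at its ends. Free space under it and round it, so it may turn in the fingers while the lid swings.
- lid_hinge (a point): middle of the lid's hinge axis (parallel to the box's y), at the box's rear edge, 110 mm behind the box's origin, 83 mm above the desk; the handle's axis runs on a circle of 79 mm radius about it. Does not move.
- dropper_center (a point): middle of the amber dropper bottle, 29 mm across and 102 mm high, standing loose to the left of the box; a bystander
- carton_center (a point): middle of the small white carton, 51 x 51 x 89 mm, standing loose to the right of the box; a bystander

How it is judged:
By the outcome, as a careful person would: the job done as asked, in the order asked, and still so for the second after the job is handed in, with the robot touching nothing.
It also fails if it takes over 61 s, if anything falls off the work surface, if the arm or the gripper's body presses on something with over 40 N, if the wrist force passes 120 N, or if a joint passes its speed limit or range.

## Robot

A 6-joint arm with a two-finger parallel gripper is mounted at the origin on a cart in front of the work surface, level with it; the furniture and walls round the work are solid. World frame = base frame: x ahead of the robot, y to its left, z up, the work surface at z = 0. Lengths are in mm, angles in degrees, forces in N, time in s.
With the tool pointing down it reaches from about 425 to 950 mm from the base axis. Payload 14.7 kg.
Tool frame: the origin (TCP) lies midway between the tips of the shut fingers; the grasp point (between the pads) lies 19 mm behind it; z points along the fingers, y is the line along which they close (so a half turn about z gives the same grasp; the last joint's range is limited). The gripper opens to 85 mm and grips with 20 to 120 N. Pads are 22 mm wide; open, the fingers measure 114 mm over their backs; the gripper's body (76 mm by 85 mm) begins 54 mm behind the grasp point. The pads swing forward as they close: fully open they stand 13 mm farther back than shut.
Start: joints at [67.918, 27.513, 91.461, -0, 61.026, -2.67], TCP at [216.007, 613.052, 231.297] pointing down, gripper open.
Joint ranges: [-157.49, 157.49], [-46.99, 117.5], [13.45, 153.17], [-89.5, 269.5], [5.16, 153.95], [-167.48, 167.48]. Speed limits (degrees/s): [108.29, 108.29, 136.94, 172.46, 172.46, 172.46].

## Interface

Orientations are given as a 3x3 rotation matrix whose columns are the frame's x, y, z axes.
In Python, from cell import * gives the robot as it stands. The module is installed in compiled form; this text tells all that it offers.
- The arm moves only by the shell command python3 -m jog 'ROWS'. ROWS is a JSON object of lists of equal length, an entry for each row: "fingers": the closure, from 0 (fully open) to 1 (shut); "delta_pos": the shift along the world's x, y, z in units of 0.3 m (1.0 is 0.3 m), a list of three; "turn": the turn about the world's z in units of 0.08 rad (1.0 is 0.08 rad). A call has 1 to 10 rows; each row shifts and turns the commanded pose from where the row before left it; what a row does not reach is not made up. A row lasts 1/12 s, in which the tool goes at most 41.7 mm and 7.16 degrees, less where a joint would pass 70% of its speed; a pose out of reach is approached as far as the arm can. A call with a number of a shift or a turn outside -1 to 1 is refused whole. A call with a gripper value outside its range is refused whole. The fingers move at their own pace and stop on an object; the grip force is fixed at half the most. Time passes only in rows, so rows that do not move let the fingers close. It gives the time, the measured TCP pose, the force, the opening and the grip force at its end, in the units of the state.
- state(): the state, without advancing time (a new reading comes with each control period).
- get_image(name): name is "side" or "top" or "wrist"; returns a dict with "pixels" (480x640x3 uint8, red, green, blue), "range_z" (480x640 float32, mm along the optical axis (not along the pixel's ray), 0 where there is no reading), "K" (3x3 intrinsics, pixels), "camera_from_world" (4x4, takes a point from world to camera coordinates). Camera axes: x right, y down, z forward; pixel columns grow to the right and rows downward; lengths in mm; the calibration is good to about 2 mm. A picture is of the moment at which its call begins.
- finish_job(): hands the job in; it is judged then, once.
The state is a dict: "time_s": time; "joint_pos": joint angles; "joint_vel": joint speeds; "joint_efforts": joint torques, N m; "tool_pos": TCP position; "eef_rot": TCP orientation; "contact_force": force on the tool from outside, world axes, zero at the start; "torque": the same for the moment, N m; "width": finger opening in mm; "gripper_force": force on a finger pad.
Only numpy, scipy, OpenCV 4.12 (cv2) and the standard library are available. Lean on these libraries where they do the work, as an engineer would, in place of code of your own. Each camera call takes 0.05 s, during which the arm holds its last target. There are 200 camera calls.

## Working session

There is one attempt and no reset: what is moved stays moved. The work goes in short steps, Python scripts to look and compute and a shell command to move; the robot and the scene stay as the last step left them, time stands still between calls to the robot, and variables do not carry over. Pictures are saved under pics/ and viewed, at most 10 in all, crops included, and the job is handed in when it is done.

```bash
mkdir -p pics
python3 - <<'E'
from cell import *
import cv2,numpy as np
s=state();print(s)
for n in("top","side"):
    g=get_image(n);cv2.imwrite(f"pics/{n}0.png",g["pixels"][:,:,::-1]);np.savez(f"{n}0.npz",**g);print(n,g["K"],g["camera_from_world"])
E
```

```text
{'time_s': 0.0, 'joint_pos': array([ 6.79208275e+01,  2.75502183e+01,  9.14946129e+01, -8.34493904e-04,
        6.10251616e+01, -2.67068746e+00]), 'joint_vel': array([ 0.0148726 , -0.02026722, -0.02344348,  0.04441874, -0.08263765,
       -0.04701997]), 'joint_efforts': array([ 2.82604356e-03, -9.50647974e+01, -4.30192637e+01, -1.01433341e-04,
        1.21310761e-02,  8.81389724e-05]), 'tool_pos': array([215.83104261, 612.67918254, 230.6626615 ]), 'eef_rot': array([[-9.43175794e-01,  3.32293878e-01, -4.47378295e-04],
       [ 3.32294176e-01,  9.43175110e-01, -1.13680734e-03],
       [ 4.42019531e-05, -1.22087037e-03, -9.99999254e-01]]), 'contact_force': array([ 0.30590905, -0.03746679, -0.17047002]), 'torque': array([-0.00354099,  0.03655323, -0.01958303]), 'gripper_force': 0.0, 'width': 85.17670947156913}
top [[538.48287483   0.         314.46518394]
 [  0.         538.48287483 245.31136497]
 [  0.           0.           1.        ]] [[ 7.39227757e-02 -9.97255071e-01 -4.21270612e-03 -2.48577197e+02]
 [-9.72793602e-01 -7.11782142e-02 -2.20468297e-01  5.22186272e+02]
 [ 2.19563274e-01  2.03957220e-02 -9.75385044e-01  8.52757085e+02]
 [ 0.00000000e+00  0.00000000e+00  0.00000000e+00  1.00000000e+00]]
side [[547.22947762   0.         320.73576918]
 [  0.         547.22947762 239.98273346]
 [  0.           0.           1.        ]] [[ 9.09390251e-01 -4.15508021e-01  1.90382924e-02 -5.40628765e+02]
 [-1.92836464e-01 -4.61717182e-01 -8.65812533e-01  8.69345562e+01]
 [ 3.68542358e-01  7.83690199e-01 -5.00006202e-01  8.81515881e+02]
 [ 0.00000000e+00  0.00000000e+00  0.00000000e+00  1.00000000e+00]]
```

View pics/top0.png

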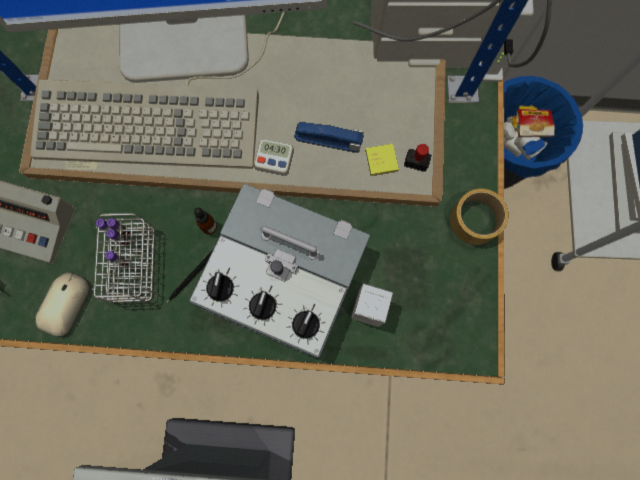

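View pics/side0.png

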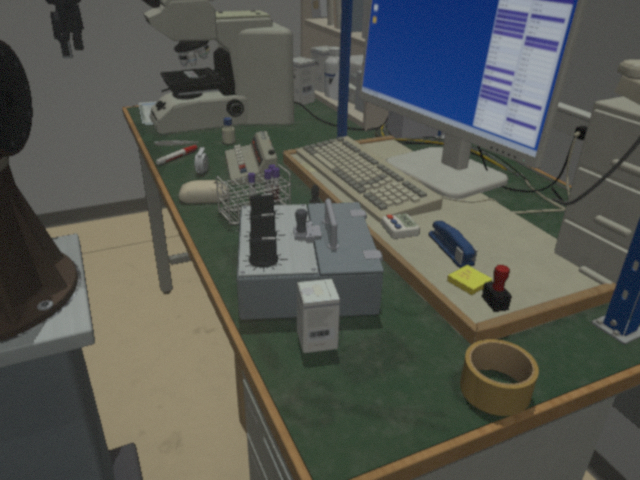

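The top view shows the dials at about (220,287), (263,305) and (307,324). The bolt knob is at (277,267), the handle at (290,243), the dropper at (205,221) and the carton at (374,305). The side view confirms the layout, with the handle at about (331,222).

```bash
cat > h.py <<'E'
import numpy as np,cv2
def ray(g,uv,z):
    T=g["camera_from_world"];R=T[:3,:3];c=-R.T@T[:3,3]
    uv=np.atleast_2d(uv).astype(float)
    d=(np.c_[uv,np.ones(len(uv))]@np.linalg.inv(g["K"]).T)@R
    return c+d*((z-c[2])/d[:,2])[:,None]
def proj(g,p):
    T=g["camera_from_world"];q=g["K"]@(T[:3,:3]@np.array(p,float)+T[:3,3]);return q[:2]/q[2]
E
python3 - <<'E'
from h import *
g=dict(np.load("top0.npz"));im=g["pixels"]
hsv=cv2.cvtColor(im,cv2.COLOR_RGB2HSV)
# deck: bright low-sat
m=((hsv[...,2]>150)&(hsv[...,1]<40)).astype(np.uint8);m[:230]=0;m[360:]=0;m[:,:180]=0;m[:,365:]=0
m=cv2.morphologyEx(m,cv2.MORPH_CLOSE,np.ones((25,25)))
m=cv2.morphologyEx(m,cv2.MORPH_OPEN,np.ones((9,9)))
c=max(cv2.findContours(m,0,2)[0],key=cv2.contourArea)[:,0]
w=ray(g,c,86)[:,:2].astype(np.float32);r=cv2.minAreaRect(w);print("deck",r)
# dials: dark blobs
d=(im.max(2)<70).astype(np.uint8);d=cv2.morphologyEx(d,cv2.MORPH_OPEN,np.ones((5,5)))
n,_,st,ce=cv2.connectedComponentsWithStats(d)
for i in range(1,n):
    if 200<ce[i][0]<330 and 270<ce[i][1]<345: print(st[i],ce[i],ray(g,ce[i],100)[0].round(1))
for n_,uv,z in(("knob",(277,267),131),("handle",(290,243),124),("hl",(264,233),124),("hr",(317,254),124),("dropper top",(201,212),102),("carton",(374,302),89)):print(n_,ray(g,uv,z)[0].round(1))
cv2.imwrite("pics/crop1.png",cv2.resize(im[180:360,180:400,::-1],None,fx=3.3,fy=3.3,interpolation=2))
E
```

```text
deck ((460.63311767578125, -167.98655700683594), (264.9429931640625, 157.0051727294922), 71.21341705322266)
[207 276  26  25 490] [220.13877551 288.58367347] [448.6 -66.7 100. ]
[250 295  26  25 501] [262.3992016  306.83832335] [ 424.8 -136.2  100. ]
[188 306  48  28 817] [208.9130967  321.46634027] [395.9 -55.  100. ]
[292 312  27  26 512] [305.08984375 325.22265625] [ 401.1 -205.3  100. ]
[242 327  14  11 109] [248.05504587 332.25688073] [ 383.8 -117.7  100. ]
knob [ 484.2 -156.1  131. ]
handle [ 525.  -172.4  124. ]
hl [ 538.1 -130.3  124. ]
hr [ 510.6 -215.9  124. ]
dropper top [571.1 -21.8 102. ]
carton [ 446.6 -311.6   89. ]
```

View pics/crop1.png

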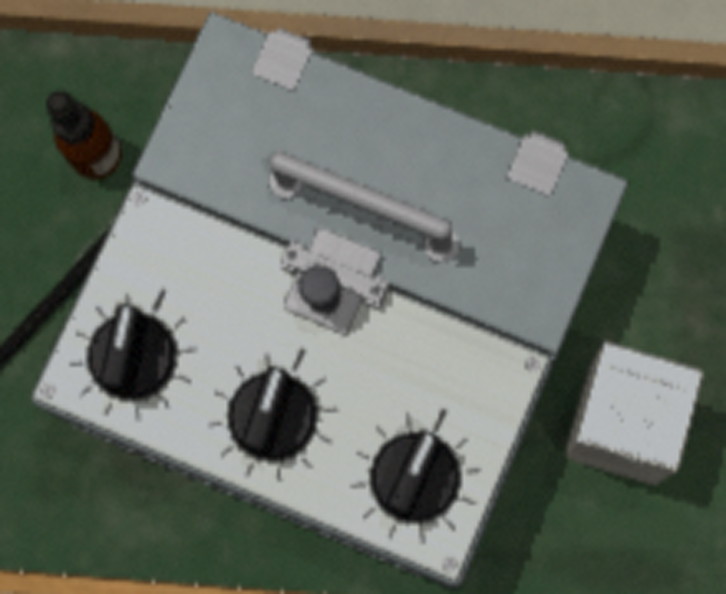

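The crop shows the three knobs, with white pointer lines running from about 12 to 11 o'clock. The bolt knob is at crop (319,288) and the handle bar runs from (275,160) to (450,232). Next I'll measure the pointer angles and check the dial centres.

Run:
```python
from h import *
g=dict(np.load("top0.npz"));im=g["pixels"];s=dict(np.load("side0.npz"))
d=(im.max(2)<90).astype(np.uint8)
C=[]
for u,v in((220,288),(262,307),(305,325)):
    mk=np.zeros_like(d);cv2.circle(mk,(u,v),19,1,-1)
    m=cv2.morphologyEx(d*mk,cv2.MORPH_OPEN,np.ones((5,5)))
    h=cv2.convexHull(max(cv2.findContours(m,0,1)[0],key=cv2.contourArea))
    (cx,cy),rr=cv2.minEnclosingCircle(h);cx2,cy2=cv2.fitEllipse(h)[0]
    c=ray(g,(cx2,cy2),94)[0];C.append(c[:2]);print((cx,cy,rr),(cx2,cy2),c.round(1))
    k=np.zeros_like(d);cv2.fillConvexPoly(k,h,1);k=cv2.erode(k,np.ones((3,3)))
    w=np.argwhere((im.min(2)>110)&(k>0))[:,::-1]
    p=ray(g,w,124)[:,:2].astype(np.float32)
    vx,vy,x0,y0=cv2.fitLine(p,2,0,.01,.01).ravel();t=np.degrees(np.arctan2(vy,vx));t=t if abs(t)<90 else t-180*np.sign(t)
    print(" line yaw",t.round(1),len(w),"line mean",(x0,y0),"dir from ctr",np.degrees(np.arctan2(y0-c[1],x0-c[0])).round(1))
C=np.array(C);r=C[2]-C[0];yaw=np.degrees(np.arctan2(-r[0],-r[1])) ;print("yaw",-yaw if 0 else np.degrees(np.arctan2(r[0],-r[1])),np.hypot(*r))
```

```text
(219.8235321044922, 287.941162109375, 13.710521697998047) (219.8204803466797, 287.75714111328125) [450.7 -64.9  94. ]
 line yaw -11.2 18 line mean (np.float32(457.28986), np.float32(-63.96324)) dir from ctr 8.1
(262.36627197265625, 305.7616271972656, 13.885598182678223) (262.3213195800781, 305.9623718261719) [ 426.7 -135.3   94. ]
 line yaw -13.9 24 line mean (np.float32(433.94135), np.float32(-135.74133)) dir from ctr -3.5
(305.4772644042969, 324.44317626953125, 13.717753410339355) (305.4664611816406, 324.59375) [ 402.6 -205.7   94. ]
 line yaw -20.8 26 line mean (np.float32(410.0643), np.float32(-207.55598)) dir from ctr -14.3
yaw -18.85253890640463 148.7170076426271
```

```bash
python3 -m jog '{"fingers":[0.5,0.5,0.5,0.5,0.5,0.5,0.5,0.5,0.5,0.5],"delta_pos":[[0.078,-0.104,0],[0.078,-0.104,0],[0.078,-0.104,0],[0.078,-0.104,0],[0.078,-0.104,0],[0.078,-0.104,0],[0.078,-0.104,0],[0.078,-0.104,0],[0.078,-0.104,0],[0.078,-0.104,0]],"turn":[0,0,0,0,0,0,0,0,0,0]}'
python3 -m jog '{"fingers":[0.5,0.5,0.5,0.5,0.5,0.5,0.5,0.5,0.5,0.5],"delta_pos":[[0,-0.12,0],[0,-0.12,0],[0,-0.12,0],[0,-0.12,0],[0,-0.12,0],[0,-0.12,0],[0,-0.12,0],[0,-0.12,0],[0,-0.12,0],[0,-0.12,0]],"turn":[0,0,0,0,0,0,0,0,0,0]}'
python3 -m jog '{"fingers":[0.5,0.5],"delta_pos":[[0,0,0],[0,0,0]],"turn":[0,0]}'
python3 - <<'E'
from cell import *
import cv2,numpy as np
g=get_image("wrist");cv2.imwrite("pics/w1.png",g["pixels"][:,:,::-1]);np.savez("w1.npz",**g)
s=state();print(s["tool_pos"],s["joint_pos"],s["width"],s["eef_rot"][:,0])
E
```

```text
time_s: 0.93
tool_pos: [450.7, 299.3, 231.2]
eef_rot: [[-0.943, 0.332, -0.0], [0.332, 0.943, -0.0], [0.0, -0.0, -1.0]]
contact_force: [0.4, 1.1, 0.6]
width: 42.4
gripper_force: 0.0
time_s: 1.77
tool_pos: [449.5, -60.6, 231.3]
eef_rot: [[-0.943, 0.332, -0.0], [0.332, 0.943, 0.0], [0.0, 0.0, -1.0]]
contact_force: [1.2, 0.2, 0.7]
width: 42.8
gripper_force: 0.0
time_s: 1.93
tool_pos: [449.8, -60.7, 231.2]
eef_rot: [[-0.942, 0.336, -0.0], [0.336, 0.942, -0.0], [0.0, -0.0, -1.0]]
contact_force: [-0.5, 0.8, -0.4]
width: 42.4
gripper_force: 0.0
[449.71618512 -59.50284252 231.12293935] [-1.13731409e+01  1.17887662e+01  1.16139074e+02  9.49520547e-03
  5.21027654e+01 -8.18416802e+01] 42.73139876222515 [-9.42423872e-01  3.34420312e-01  5.47318179e-04]
```

View pics/w1.png

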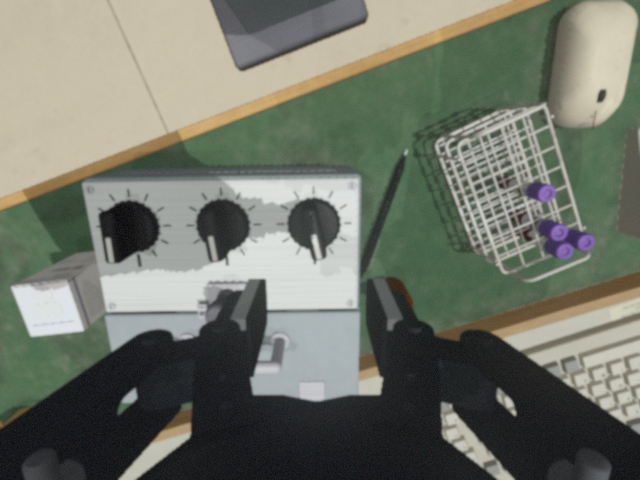

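The wrist view has the deck square on and the lid at the bottom. The left dial is at (313,223) with its pointer tip near (320,258). The middle dial is at (221,225) with its tip near (214,262), and the right is at (128,228) with its tip near (110,262).

Run:
```python
from h import *
g=dict(np.load("w1.npz"));im=g["pixels"]
T=g["camera_from_world"];print("cam",-T[:3,:3].T@T[:3,3])
for n,p,uv in(("L",(450.7,-64.9),(313,225)),("M",(426.7,-135.3),(221,228)),("R",(402.6,-205.7),(128,230))):
    print(n,"ctr top",proj(g,(*p,124)).round(1),"ctr skirt",proj(g,(*p,93)).round(1))
    u,v=np.round(proj(g,(*p,124))).astype(int)
    k=np.zeros(im.shape[:2],np.uint8);cv2.circle(k,(int(u),int(v)),34,1,-1)
    sub=((im.max(2)<90)&(k>0)).astype(np.uint8);sub=cv2.morphologyEx(sub,cv2.MORPH_CLOSE,np.ones((9,9)));sub=cv2.erode(sub,np.ones((3,3)))
    w=((im.min(2)>90)&(sub>0)).astype(np.uint8)
    nn,lab,st,ce=cv2.connectedComponentsWithStats(w)
    i=1+np.argmax(st[1:,4]);q=np.argwhere(lab==i)[:,::-1]
    P=ray(g,q,124)[:,:2].astype(np.float32)
    vx,vy,x0,y0=cv2.fitLine(P,2,0,.01,.01).ravel();t=np.degrees(np.arctan(vy/vx))
    far=P[np.argmax(((P-p)**2).sum(1))]
    print("  comp",st[i],"line yaw %.1f"%t,"clock %.1f"%(-18.9-t),"far",far,"dir %.1f"%np.degrees(np.arctan2(far[1]-p[1],far[0]-p[0])),np.hypot(*(far-p)))
```

```text
cam [385.49507869 -37.42906881 373.1882752 ]
L ctr top [311.  233.6] ctr skirt [311.6 223.2]
  comp [310 233  13  23 186] line yaw -6.9 clock -12.0 far [468.8253   -62.837418] dir 6.5 18.24226603504493
M ctr top [208.6 234.9] ctr skirt [219.7 224.3]
  comp [208 236  10  23 153] line yaw -13.4 clock -5.5 far [ 445.0225  -136.75285] dir -4.5 18.380002070309313
R ctr top [106.4 236.1] ctr skirt [128.  225.4]
  comp [105 237   9  23 145] line yaw -20.1 clock 1.2 far [ 419.93332 -209.63133] dir -12.8 17.773556907872305
```

```bash
python3 -m jog '{"fingers":[0.5,0.5,0.5,0.5,0.5,0.5,0.5,0.5],"delta_pos":[[0.003,-0.009,0],[0,0,-0.09],[0,0,-0.09],[0,0,-0.09],[0,0,-0.09],[0,0,-0.05],[0,0,-0.035],[0,0,0]],"turn":[0.9,0.9,0.9,0,0,0,0,0]}'
python3 -m jog '{"fingers":[1,1,1,1,1],"delta_pos":[[0,0,0],[0,0,0],[0,0,0],[0,0,0],[0,0,0]],"turn":[0,0,0,0,0]}'
```

```text
time_s: 2.65
tool_pos: [449.6, -60.1, 95.9]
eef_rot: [[-0.993, 0.121, -0.004], [0.121, 0.993, 0.001], [0.004, 0.0, -1.0]]
contact_force: [-0.4, 0.3, -0.2]
width: 42.6
gripper_force: 0.0
time_s: 3.07
tool_pos: [451.1, -63.1, 98.9]
eef_rot: [[-0.993, 0.121, 0.001], [0.121, 0.993, -0.002], [-0.001, -0.002, -1.0]]
contact_force: [-7.0, -28.8, 3.1]
width: 10.7
gripper_force: 59.1
```

```bash
python3 -m jog '{"fingers":[1,1],"delta_pos":[[0,-0.006,0],[0,0,0]],"turn":[0,0]}'
```

```text
time_s: 3.23
tool_pos: [451.1, -63.7, 99.0]
eef_rot: [[-0.992, 0.123, 0.001], [0.123, 0.992, -0.0], [-0.001, -0.0, -1.0]]
contact_force: [-4.8, -4.9, 8.3]
width: 10.8
gripper_force: 59.9
```

```bash
python3 -m jog '{"fingers":[1,1,1,1,1,1],"delta_pos":[[0,0,0],[0,0,0],[0,0,0],[0,0,0],[0,0,0],[0,0,0]],"turn":[0.9,0.9,0.9,0.9,0.9,0.9]}'
python3 -m jog '{"fingers":[1,1,1,1,1,1,1],"delta_pos":[[0,0,0],[0,0,0],[0,0,0],[0,0,0],[0,0,0],[0,0,0],[0,0,0]],"turn":[0.9,0.9,0.9,0.9,0.9,0.6,0]}'
```

```text
time_s: 3.73
tool_pos: [451.1, -64.2, 99.0]
eef_rot: [[-0.951, -0.308, 0.001], [-0.308, 0.951, -0.001], [-0.001, -0.002, -1.0]]
contact_force: [-6.2, -17.4, 7.3]
width: 11.4
gripper_force: 60.0
time_s: 4.32
tool_pos: [451.3, -64.7, 99.0]
eef_rot: [[-0.751, -0.661, 0.001], [-0.661, 0.751, -0.002], [0.0, -0.002, -1.0]]
contact_force: [-6.3, -22.3, 5.3]
width: 11.1
gripper_force: 59.8
```

```bash
python3 -m jog '{"fingers":[0.5,0.5,0.5,0.5,0.5,0.5,0.5,0.5,0.5,0.5],"delta_pos":[[0,-0.003,0],[0,0,0],[0,0,0.06],[0,0,0.12],[0,0,0],[0,0,0],[0,0,0],[-0.027,-0.079,0],[-0.027,-0.079,0],[-0.027,-0.079,0]],"turn":[0,0,0,0,-0.92,-0.92,-0.92,-0.92,-0.92,-0.92]}'
python3 -m jog '{"fingers":[0.5,0.5,0.5,0.5,0.5,0.5,0.5,0.5],"delta_pos":[[0,0,0],[0,0,0],[0,0,0],[0,0,0],[0,0,0],[0,0,0],[0,0,0],[0,0,0]],"turn":[-0.92,-0.92,-0.92,-0.92,-0.92,-0.92,-0.92,0]}'
python3 - <<'E'
from cell import *
import cv2,numpy as np
g=get_image("wrist");cv2.imwrite("pics/w2.png",g["pixels"][:,:,::-1]);np.savez("w2.npz",**g)
s=state();print(s["tool_pos"],s["joint_pos"],s["eef_rot"][:,0])
E
```

```text
time_s: 5.15
tool_pos: [426.6, -135.8, 152.5]
eef_rot: [[-0.963, -0.27, 0.001], [-0.27, 0.963, -0.0], [-0.001, -0.001, -1.0]]
contact_force: [0.1, 0.5, 0.2]
width: 42.5
gripper_force: 0.0
time_s: 5.82
tool_pos: [426.9, -135.3, 152.4]
eef_rot: [[-0.971, 0.241, 0.001], [0.241, 0.971, -0.0], [-0.001, -0.0, -1.0]]
contact_force: [0.2, 0.5, 0.3]
width: 42.7
gripper_force: 0.0
[ 426.87510471 -135.30727862  152.3372765 ] [-2.14716892e+01  1.80319370e+01  1.21855854e+02  8.91549536e-03
  4.00599832e+01 -9.78178419e+01] [-9.71711067e-01  2.36171044e-01 -9.16677199e-04]
```

View pics/w2.png

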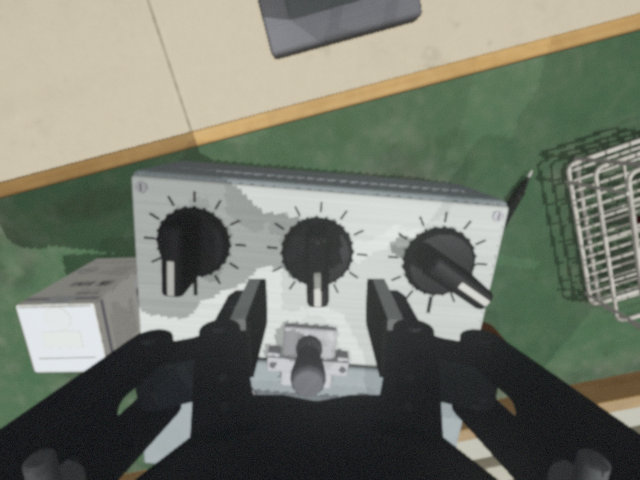

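The left dial now points at ten o'clock (pointer end at (485,297)). The middle dial is centred between the fingers at (317,250) and lined up with them. I'll pinch and turn it.

```bash
python3 -m jog '{"fingers":[0.5,0.5,0.5,1,1,1,1,1],"delta_pos":[[0,0,-0.09],[0,0,-0.07],[0,0,-0.018],[0,0,0],[0,0,0],[0,0,0],[0,0,0],[0,0,0]],"turn":[0,0,0,0,0,0,0,0]}'
```

```text
time_s: 6.53
tool_pos: [427.2, -135.2, 99.5]
eef_rot: [[-0.972, 0.237, 0.001], [0.237, 0.972, 0.0], [-0.001, 0.0, -1.0]]
contact_force: [2.6, 7.0, -3.1]
width: 11.3
gripper_force: 58.4
```

```bash
python3 -m jog '{"fingers":[1,1,1,1,1,1,1,1,1,1],"delta_pos":[[0,0,0],[0,0,0],[0,0,0],[0,0,0],[0,0,0],[0,0,0],[0,0,0],[0,0,0],[0,0,0],[0,0,0]],"turn":[-0.86,-0.86,-0.86,-0.86,-0.86,-0.86,-0.86,-0.86,-0.86,0]}'
```

```text
time_s: 7.37
tool_pos: [427.4, -134.6, 99.5]
eef_rot: [[-0.65, 0.76, 0.002], [0.76, 0.65, 0.001], [-0.001, 0.002, -1.0]]
contact_force: [6.7, 16.8, -4.2]
width: 10.9
gripper_force: 58.5
```

```bash
python3 -m jog '{"fingers":[0.5,0.5,0.5,0.5,0.5,0.5,0.5,0.5,0.5,0.5],"delta_pos":[[0,0,0],[0,0,0],[0,0,0.06],[0,0,0.12],[-0.027,-0.079,0],[-0.027,-0.079,0],[-0.027,-0.079,0],[0,0,0],[0,0,0],[0,0,0]],"turn":[0,0,0,0,0.92,0.92,0.92,0.92,0.92,0.9]}'
python3 -m jog '{"fingers":[0.5,0.5,0.5,0.5],"delta_pos":[[0,0,0],[0,0,0],[0,0,0],[0,0,0]],"turn":[0.92,0,0,0]}'
python3 -m jog '{"fingers":[0.5,0.5,0.5,1,1,1,1,1],"delta_pos":[[0,0,-0.09],[0,0,-0.07],[0,0,-0.018],[0,0,0],[0,0,0],[0,0,0],[0,0,0],[0,0,0]],"turn":[0,0,0,0,0,0,0,0]}'
```

```text
time_s: 8.2
tool_pos: [402.4, -207.4, 153.3]
eef_rot: [[-0.915, 0.404, 0.001], [0.404, 0.915, -0.001], [-0.001, -0.0, -1.0]]
contact_force: [-0.9, 0.5, 0.5]
width: 42.7
gripper_force: 0.0
time_s: 8.53
tool_pos: [402.5, -206.7, 152.8]
eef_rot: [[-0.94, 0.341, 0.001], [0.341, 0.94, -0.0], [-0.001, -0.0, -1.0]]
contact_force: [-0.2, -0.0, -0.3]
width: 43.0
gripper_force: 0.0
time_s: 9.2
tool_pos: [402.8, -206.1, 100.0]
eef_rot: [[-0.941, 0.339, 0.001], [0.339, 0.941, 0.0], [-0.001, 0.001, -1.0]]
contact_force: [4.2, 9.7, -3.7]
width: 10.7
gripper_force: 58.5
```

```bash
python3 -m jog '{"fingers":[1,1,1,1,1,1,1,1,1,1],"delta_pos":[[0,0,0],[0,0,0],[0,0,0],[0,0,0],[0,0,0],[0,0,0],[0,0,0],[0,0,0],[0,0,0],[0,0,0]],"turn":[0.85,0.85,0.85,0.85,0.85,0.85,0.85,0.85,0,0]}'
```

```text
time_s: 10.03
tool_pos: [402.9, -206.7, 99.9]
eef_rot: [[-0.981, -0.195, 0.001], [-0.195, 0.981, -0.001], [-0.001, -0.001, -1.0]]
contact_force: [1.5, 3.4, 6.5]
width: 10.9
gripper_force: 60.0
```

```bash
python3 -m jog '{"fingers":[0.5,0.5,0.5,0.5,0.5,0.5,0.5,0.5,0.5,0.5],"delta_pos":[[0,0,0],[0,0,0],[0,0,0.06],[0,0,0.12],[0.068,0.0425,0],[0.069,0.0425,0],[0.069,0.0425,0],[0.069,0.0425,0],[0,0,0],[0,0,0]],"turn":[0,0,0,0,-0.94,-0.94,-0.94,-0.94,-0.94,-0.94]}'
python3 -m jog '{"fingers":[0.5,0.5,0.5],"delta_pos":[[0,0,0],[0,0,0],[0,0,0]],"turn":[-0.93,0,0]}'
python3 - <<'E'
from cell import *
from h import *
g=get_image("wrist");cv2.imwrite("pics/w3.png",g["pixels"][:,:,::-1]);np.savez("w3.npz",**g)
s=state();print(s["tool_pos"],s["eef_rot"][:,0],proj(g,(485.5,-155.5,131)))
E
```

```text
time_s: 10.87
tool_pos: [485.9, -154.9, 153.1]
eef_rot: [[-0.967, 0.253, 0.0], [0.253, 0.967, -0.0], [-0.0, -0.0, -1.0]]
contact_force: [-0.6, -0.8, 0.4]
width: 43.0
gripper_force: 0.0
time_s: 11.12
tool_pos: [484.7, -155.6, 153.1]
eef_rot: [[-0.948, 0.32, -0.0], [0.32, 0.948, -0.0], [0.0, -0.0, -1.0]]
contact_force: [0.1, -0.5, -0.9]
width: 42.7
gripper_force: 0.0
[ 484.75369206 -155.64889639  153.0709494 ] [-9.47710676e-01  3.19130808e-01 -3.59550688e-05] [316.54181148 277.38718279]
```

View pics/w3.png

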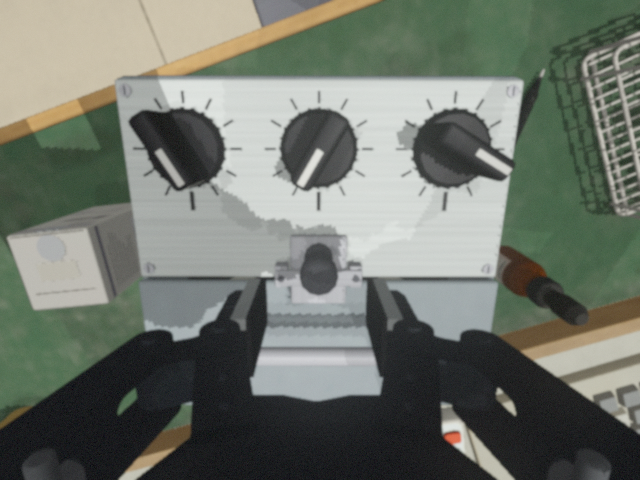

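The dials read ten, one and eleven o'clock. The bolt knob's top at (318,280) is centred between the fingers, within a pixel or three of the prediction. I'll grip the knob and draw it.

```bash
python3 -m jog '{"fingers":[0.5,0.5,0.5,1,1,1,1,1],"delta_pos":[[0,0,-0.09],[0,0,-0.06],[0,0,-0.013],[0,0,0],[0,0,0],[0,0,0],[0,0,0],[0,0,0]],"turn":[0,0,0,0,0,0,0,0]}'
python3 -m jog '{"fingers":[1,1,1,1,1,1,1],"delta_pos":[[-0.012,0.0041,0],[-0.012,0.0041,0],[-0.012,0.0041,0],[-0.012,0.0041,0],[-0.012,0.0041,0],[-0.004,0.0014,0],[0,0,0]],"turn":[0,0,0,0,0,0,0]}'
```

```text
time_s: 11.83
tool_pos: [485.2, -154.8, 105.0]
eef_rot: [[-0.947, 0.321, 0.001], [0.321, 0.947, 0.001], [-0.001, 0.001, -1.0]]
contact_force: [2.8, 10.9, -7.5]
width: 16.4
gripper_force: 58.6
time_s: 12.42
tool_pos: [468.0, -149.0, 105.1]
eef_rot: [[-0.947, 0.321, 0.005], [0.321, 0.947, -0.001], [-0.005, 0.001, -1.0]]
contact_force: [14.3, 9.1, -20.7]
width: 16.2
gripper_force: 59.0
```

```bash
python3 -m jog '{"fingers":[0.5,0.5,0.5,0.5,0.5,0.5,0.5,0.5,0.5,0.5],"delta_pos":[[0,0,0],[0,0,0],[0,0,0.06],[0,0,0.12],[0.07,-0.0245,0],[0.07,-0.0245,0],[0.07,-0.0245,0],[0,0,0],[0,0,0],[0,0,0]],"turn":[0,0,0,0,-0.98,-0.98,-0.98,-0.98,-0.98,-0.98]}'
python3 -m jog '{"fingers":[0.5,0.5,0.5,0.5,0.5,0.5,0.5,0.5,0.5,0.5],"delta_pos":[[0,0,0],[0,0,0],[0,0,0],[0,0,0],[0,0,0],[0,0,0],[0,0,0],[0,0,0],[0,0,0],[0,0,0]],"turn":[-0.98,-0.98,-0.98,-0.98,-0.98,-0.98,-0.98,-0.98,-0.98,-0.98]}'
python3 -m jog '{"fingers":[0.5,0.5,0.5,0.5,0.5,0.5],"delta_pos":[[0,0,0],[0,0,0],[0,0,0],[0,0,0],[0,0,0],[0,0,0]],"turn":[-0.98,-0.98,-0.98,-0.98,0,0]}'
python3 - <<'E'
from cell import *
from h import *
g=get_image("wrist");cv2.imwrite("pics/w4.png",g["pixels"][:,:,::-1]);np.savez("w4.npz",**g)
s=state();print(s["tool_pos"],s["eef_rot"][:,0],proj(g,(531.4,-170.6,124)))
E
```

```text
time_s: 13.25
tool_pos: [529.0, -171.4, 158.9]
eef_rot: [[-0.696, 0.718, 0.001], [0.718, 0.696, -0.0], [-0.001, 0.0, -1.0]]
contact_force: [-0.6, 0.1, -0.0]
width: 42.8
gripper_force: 0.0
time_s: 14.08
tool_pos: [528.8, -171.3, 159.1]
eef_rot: [[0.014, 1.0, 0.001], [1.0, -0.014, -0.0], [-0.0, 0.001, -1.0]]
contact_force: [-0.5, -0.5, -0.3]
width: 42.8
gripper_force: 0.0
time_s: 14.58
tool_pos: [528.7, -171.2, 158.8]
eef_rot: [[0.316, 0.949, 0.001], [0.949, -0.316, -0.0], [-0.0, 0.001, -1.0]]
contact_force: [0.5, -0.2, 0.2]
width: 42.7
gripper_force: 0.0
[ 528.70159018 -171.15554324  158.65209029] [ 3.15541646e-01  9.48911726e-01 -7.34312602e-05] [319.65715186 265.08945611]
```

View pics/w4.png

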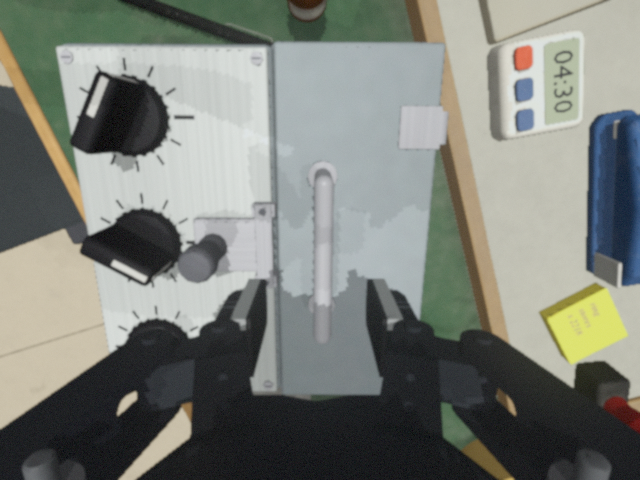

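The handle bar is upright at u≈323 (v 175–338) and centred between the fingers to within about 3 mm. The bolt plate is clear of the lid edge at u≈273. I'll grip the bar.

```bash
python3 -m jog '{"fingers":[0.5,0.5,0.5,0.5,1,1,1,1,1,1],"delta_pos":[[0.01,-0.0033,0],[0,0,-0.09],[0,0,-0.06],[0,0,-0.022],[0,0,0],[0,0,0],[0,0,0],[0,0,0],[0,0,0],[0,0,0]],"turn":[0,0,0,0,0,0,0,0,0,0]}'
python3 - <<'E'
import numpy as np
# handle arc, steps in jog units; box x = (.946,-.324)
a=np.radians(148.9-np.arange(0,81,4));r=79.4
P=np.c_[r*np.cos(a),r*np.sin(a)];d=np.diff(P,axis=0)/300
for i,q in enumerate(d):print(4*(i+1),np.round([q[0]*.946,-q[0]*.324,q[1]],4))
E
```

```text
time_s: 15.47
tool_pos: [532.1, -172.2, 107.4]
eef_rot: [[0.318, 0.948, 0.001], [0.948, -0.318, -0.001], [-0.0, 0.001, -1.0]]
contact_force: [-1.4, -0.2, 7.6]
width: 7.9
gripper_force: 59.1
4 [ 0.0095 -0.0033  0.0155]
8 [ 0.0105 -0.0036  0.0147]
12 [ 0.0115 -0.0039  0.0139]
16 [ 0.0124 -0.0042  0.013 ]
20 [ 0.0132 -0.0045  0.0121]
24 [ 0.014  -0.0048  0.0111]
28 [ 0.0147 -0.005   0.01  ]
32 [ 0.0153 -0.0052  0.0089]
36 [ 0.0159 -0.0054  0.0078]
40 [ 0.0163 -0.0056  0.0066]
44 [ 0.0167 -0.0057  0.0054]
48 [ 0.017  -0.0058  0.0041]
52 [ 0.0173 -0.0059  0.0029]
56 [ 0.0174 -0.006   0.0016]
60 [ 0.0175 -0.006   0.0003]
64 [ 0.0175 -0.006  -0.001 ]
68 [ 0.0173 -0.0059 -0.0023]
72 [ 0.0171 -0.0059 -0.0036]
76 [ 0.0169 -0.0058 -0.0048]
80 [ 0.0165 -0.0057 -0.006 ]
```

```bash
python3 -m jog '{"fingers":[1,1,1,1,1,1],"delta_pos":[[0.0095,-0.0033,0.0155],[0.0105,-0.0036,0.0147],[0.0115,-0.0039,0.0139],[0.0124,-0.0042,0.013],[0.0132,-0.0045,0.0121],[0,0,0]],"turn":[0,0,0,0,0,0]}'
```

```text
time_s: 15.97
tool_pos: [547.8, -177.6, 128.0]
eef_rot: [[0.318, 0.948, -0.003], [0.948, -0.318, 0.001], [0.0, -0.003, -1.0]]
contact_force: [-10.5, 3.1, 9.2]
width: 8.0
gripper_force: 59.3
```

Forces are low and the lid is following, so I'll continue along the arc.

```bash
python3 -m jog '{"fingers":[1,1,1,1,1,1,1,1],"delta_pos":[[0.014,-0.0048,0.0111],[0.0147,-0.005,0.01],[0.0153,-0.0052,0.0089],[0.0159,-0.0054,0.0078],[0.0163,-0.0056,0.0066],[0.0167,-0.0057,0.0054],[0.017,-0.0058,0.0041],[0,0,0]],"turn":[0,0,0,0,0,0,0,0]}'
python3 -m jog '{"fingers":[1,1,1,1,1,1,1,1,1,1],"delta_pos":[[0.0173,-0.0059,0.0029],[0.0174,-0.006,0.0016],[0.0175,-0.006,0.0003],[0.0175,-0.006,-0.001],[0.0173,-0.0059,-0.0023],[0.0171,-0.0059,-0.0036],[0.0169,-0.0058,-0.0048],[0.0165,-0.0057,-0.006],[0,0,0],[0,0,0]],"turn":[0,0,0,0,0,0,0,0,0,0]}'
```

```text
time_s: 16.63
tool_pos: [582.4, -189.3, 144.7]
eef_rot: [[0.318, 0.948, 0.0], [0.948, -0.318, -0.0], [0.0, 0.0, -1.0]]
contact_force: [-4.7, 2.1, 12.0]
width: 7.8
gripper_force: 62.0
time_s: 17.47
tool_pos: [623.9, -203.5, 140.3]
eef_rot: [[0.318, 0.948, 0.001], [0.948, -0.318, -0.0], [0.0, 0.001, -1.0]]
contact_force: [0.1, 0.5, 4.7]
width: 7.7
gripper_force: 61.8
```

```bash
python3 -m jog '{"fingers":[0.75,0.75,0.75,0.75,0.75,0.75,0.75,0.75,0.75],"delta_pos":[[0,0,0],[0,0,0],[0,0,0],[0,0,0.04],[0,0,0.08],[0,0,0.1],[0,0,0.1],[0,0,0.1],[0,0,0]],"turn":[0,0,0,0,0,0,0,0,0]}'
python3 -m jog '{"fingers":[0.75,0.75,0.75,0.75,0.75,0.75,0.75],"delta_pos":[[-0.03,0.12,0.03],[-0.03,0.12,0.03],[-0.03,0.12,0],[-0.03,0.12,0],[-0.03,0.12,0],[0,0.12,0],[0,0,0]],"turn":[0,0,0,0,0,0,0]}'
python3 - <<'E'
from cell import *
from h import *
a=get_image("top")["pixels"][150:390,150:430];b=get_image("side")["pixels"][150:390,180:460]
cv2.imwrite("pics/end.png",cv2.resize(np.hstack([a,b])[:,:,::-1],None,fx=1.42,fy=1.42))
E
```

```text
time_s: 18.22
tool_pos: [625.4, -204.2, 272.9]
eef_rot: [[0.318, 0.948, 0.008], [0.948, -0.318, -0.003], [-0.0, 0.009, -1.0]]
contact_force: [1.4, -1.8, 0.6]
width: 21.7
gripper_force: 0.0
time_s: 18.8
tool_pos: [577.2, 18.0, 284.6]
eef_rot: [[0.316, 0.949, 0.001], [0.949, -0.316, 0.002], [0.002, 0.0, -1.0]]
contact_force: [-0.4, 1.4, 0.1]
width: 21.0
gripper_force: 0.0
```

View pics/end.png

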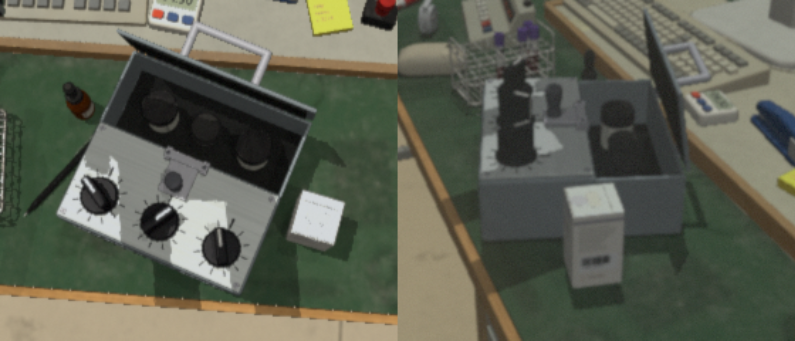

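The lid stands open at about 80 degrees, with the optics visible inside. The dials read 10, 1 and 11, the bolt knob is drawn back (173,181), and the dropper (78,100) and carton (318,218) are still standing where they were. Handing in.

```bash
python3 -c "
from cell import *
print(finish_job())"
```

```text
the job is handed in; nothing more can be done
None
```

The lockbox is open and handed in: dials on ten, one and eleven o'clock, bolt fully drawn, lid standing by itself at about 80°, and the dropper bottle and carton untouched, at about 19 s of the 61 s allowed.

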